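Lock a workpiece pallet into its dock behind the gravity catch

ROBOT

A 6-joint arm with a two-finger parallel gripper is mounted at the origin on the work surface. World frame = base frame: x ahead of the robot, y to its left, z up, the work surface at z = 0. Lengths are in m, angles in rad, forces in N, time in s.
With the tool pointing down it reaches from about 0.3 to 0.775 m from the base axis. Payload 14.6 kg.
Tool frame: the origin (TCP) lies at the very end of the fingers, on their centre line; the grasp point (between the pads) lies 19 mm behind it; z points along the fingers, y is the line along which they close (so a half turn about z gives the same grasp; the last joint's range is limited). The gripper opens to 94 mm and grips with 3 to 60 N. Pads are 16 mm wide; open, the fingers measure 119 mm over their backs; the gripper's body (75 mm by 177 mm) begins 78 mm behind the grasp point.
Start: joints at [1.046, 0.3, 1.521, -0, 1.321, -0.067], TCP at [0.243, 0.493, 0.205] pointing down, gripper open.
Joint ranges: [-3.03, 3.03], [-0.79, 2.21], [0.23, 2.52], [-1.04, 4.18], [0, 3.07], [-2.55, 2.55]. Speed limits (rad/s): [2.22, 2.22, 2.57, 3.14, 3.14, 3.14].

INTERFACE

Orientations are given as [roll, pitch, yaw] about the fixed x, y, z axes, in that order (R = Rz(yaw) Ry(pitch) Rx(roll)).
In Python, from station import ctrl gives the robot as it stands.
- The arm moves only by the shell command python3 -m pendant 'ROWS' [OPENING] [FORCE]. ROWS is JSON, a list of rows, each a list of 2 entries, a list of its own where there are three numbers: the shift along the world's x, y, z in cm, then the turn about the world's z in rad. A call has 1 to 20 rows; each row shifts and turns the commanded pose from where the row before left it; what a row does not reach is not made up. A row lasts 1/12 s, in which the tool goes at most 41.7 mm and 7.16 degrees, less where a joint would pass 70% of its speed; a pose out of reach is approached as far as the arm can. A call is refused whole if a number of a shift passes 4.17 or a number of a turn 0.125, either way. A call with a gripper value outside its range is refused whole. OPENING is the opening, from 0 (shut) to 1 (fully open), set as the call begins (- or left out, the last holds). The fingers move at their own pace and stop on an object; FORCE is the grip in N (left out, the last holds). Time passes only in rows, so rows that do not move let the fingers close. It gives the time, the measured TCP pose, the force, the opening and the grip force at its end, in the units of the state.
- ctrl.get_obs(): the state, without advancing time (a new reading comes with each control period).
- ctrl.camera(name): name is "scene" or "top" or "wrist"; returns a dict with "color" (420x560x3 uint8, red, green, blue), "intrinsics" (3x3 intrinsics, pixels), "camera_from_world" (4x4, takes a point from world to camera coordinates). Camera axes: x right, y down, z forward; pixel columns grow to the right and rows downward; lengths in m; the calibration is good to about 2 mm. A picture is of the moment at which its call begins. There is no depth.
- ctrl.hand_in(): hands the job in; it is judged then, once.
The state is a dict: "time_s": time; "qpos": joint angles; "joint_vel": joint speeds; "tau": joint torques, N m; "ee_pos": TCP position; "eef_rot": TCP orientation; "force": force on the tool from outside, world axes, zero at the start; "moment": the same for the moment, N m; "grip_width": finger opening in m; "grip_force": force on a finger pad.
Only numpy, scipy, OpenCV 4.12 (cv2) and the standard library are available. Lean on these libraries where they do the work, as an engineer would, in place of code of your own. Each camera call takes 0.05 s, during which the arm holds its last target. There are 200 camera calls.

TASK

Load the pallet that carries the orange housing into the dock: lay it flat on the dock's open apron, slide it in under the rails so that its own front edge lifts the red catch, and push gently on against the sprung buffer, just until the catch drops behind the pallet. Then let go, leaving the pallet held between catch and buffer; do not force the buffer, jam the pallet or disturb the other things on the table.

Things in the scene. Friction and masses are not known exactly. Their poses are not given: they have to be found in the camera images.
- pallet: The pallet to load: aluminium plate 110 (x) x 90 (y) x 12 mm thick, an orange printed housing fixed upright in its middle. 0.3 to 0.6 kg. Origin: centre of the plate's underside; z up, x along the 110 mm. Either short end may go first. It starts flat on the table, left or right of the dock.
- pallet_grip (a point): Middle of the orange housing where it is best gripped, 62 mm above the plate's underside. The housing is a block 36 (x) x 30 (y) mm, its top 82 mm above the underside, with a foot flange 52 x 34 x 4 mm on the plate and a steel disc 18 mm wide, 5 mm high, on top.
- spare_pallet: A like pallet with a blue housing, on the dock's other side. Leave it alone.
- dock: Grey dock fixed to the table. Origin: at table level, in the middle of its rails' mouth; x is the way in (roughly away from the robot), y left, z up. Flat bed 130 mm wide, its top 15 mm above the table, from x = -135 to 220 mm; at x < 0 it is an open apron. On it sits the blue locking unit with the red catch (front left) and the buffer (far end).
- rail_mouth (a point): Middle of the rails' mouth, on the bed. Two steel rails run from here 150 mm along the dock's x, 93 mm apart (3 mm play in all), with lips over the plate's edges (80 mm apart, underside 14.5, top 19.5 mm above the bed): the pallet goes in only by sliding. Yellow guides, 14.5 mm high, flare to about 116 mm apart 27 mm before the mouth.
- home_mid (a point): On the bed, 107 mm past the mouth: the locked pallet's origin if the locking unit stands at its middle setting. It is clamped up to 14 mm nearer or farther, no reading says where: find it by feel or sight. From the locked place the pallet's origin lies 132 mm short when its front edge meets the catch, 4 mm short when it meets the buffer, 2 to 3 mm beyond when the catch drops.
- catch (a joint): Red gravity catch, rad. 0: hanging on its stop; grows when lifted; about 0.2 riding on the plate; falls by its own weight (100 g). A ramp at dock y = 22 to 38 mm, hinged on a cross shaft 27 mm above the bed, sloping down in +x to its nose 46 mm on, 4 mm above the bed. The nose drops behind the plate's rear edge and holds it. Riding on the plate it stays under 34 mm above the bed.
- buffer (a joint): Travel of the black sprung buffer at the far end, m. 0: free; grows as pressed in +x; end of travel 0.014. It pushes back with 2 N at first touch and 1 N more per mm: about 0.006 (8 N) when the catch drops, 0.004 (6 N) once the pallet rests against the catch; above 0.010 (12 N) it is forced. Friction takes up to 6 N more, the more so the higher the housing is pushed.
- yellow_gear: Bystander: yellow printed gear, 70 mm wide, 16 mm high.
- green_gear: Bystander: green printed gear, 60 mm wide, 18 mm high.
- bearing: Bystander: steel bearing ring, 52 mm wide, 14 mm high.
- end_mill: Bystander: steel end mill standing upright, 32 mm wide, 100 mm high.
- spray_can: Bystander: white and red can, 52 mm wide, 90 mm high.
- screwdriver: Bystander: screwdriver lying on the table.
There are look-alikes about, which are no part of the job. What is shaped like the pallet but yellow is not meant.

How it is judged:
By the outcome, as a careful person would: the job done as asked, in the order asked, and still so for the second after the job is handed in, with the robot touching nothing.
It also fails if it takes over 59 s, if anything falls off the work surface, if the arm or the gripper's body presses on something with over 40 N, if the wrist force passes 120 N, or if a joint passes its speed limit or range.

## Working session

There is one attempt and no reset: what is moved stays moved. The work goes in short steps, Python scripts to look and compute and a shell command to move; the robot and the scene stay as the last step left them, time stands still between calls to the robot, and variables do not carry over. Pictures are saved under pics/ and viewed, at most 10 in all, crops included, and the job is handed in when it is done.

```bash
mkdir -p pics; ls
python3 - <<'E'
from station import ctrl
import cv2
o=ctrl.get_obs();print(o)
for n in("scene","top"):
    c=ctrl.camera(n);cv2.imwrite(f"pics/{n}0.png",c["color"][:,:,::-1]);print(n,c["intrinsics"],c["camera_from_world"])
E
```

```text
pics
{'time_s': 0.0, 'qpos': array([ 1.04640209e+00,  3.00444991e-01,  1.52162169e+00, -5.62233968e-05,
        1.32069149e+00, -6.66298347e-02]), 'joint_vel': array([-0.00057429,  0.00195058,  0.00016549, -0.0013562 ,  0.00107967,
        0.00071309]), 'tau': array([-1.37037121e-03, -5.31809485e+01, -3.52743173e+01,  7.07437587e-02,
        2.44183384e-02, -1.60542487e-05]), 'ee_pos': array([0.24295993, 0.49311681, 0.20488348]), 'eef_rot': array([-3.14042610e+00, -2.32635880e-05,  2.68384218e+00]), 'force': array([0.50491459, 0.10235897, 0.25657086]), 'moment': array([-0.04655812, -0.03589712,  0.01430934]), 'grip_force': 0.0, 'grip_width': 0.09423482347427305}
scene [[443.39732891   0.         282.3744687 ]
 [  0.         443.39732891 220.22828659]
 [  0.           0.           1.        ]] [[ 0.27233147  0.96196627  0.02136498 -0.15542238]
 [ 0.63967099 -0.16441373 -0.75085894 -0.28771049]
 [-0.71878828  0.21814908 -0.66011695  1.48956997]
 [ 0.          0.          0.          1.        ]]
top [[490.95858537   0.         274.75213955]
 [  0.         490.95858537 204.97268713]
 [  0.           0.           1.        ]] [[-0.00933792 -0.99995125 -0.00321005  0.0437211 ]
 [-0.99135683  0.00967768 -0.13083567  0.53626304]
 [ 0.13086036  0.00196057 -0.99139887  1.30610236]
 [ 0.          0.          0.          1.        ]]
```

View pics/top0.png

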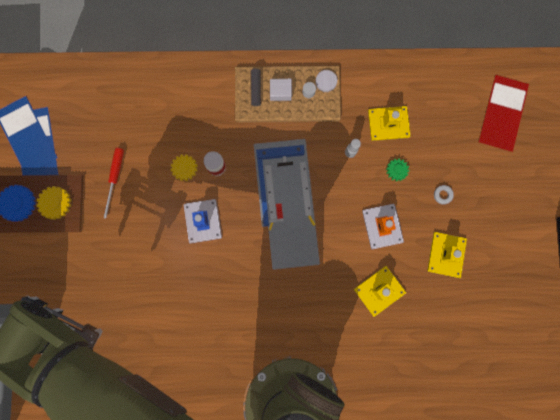

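View pics/scene0.png

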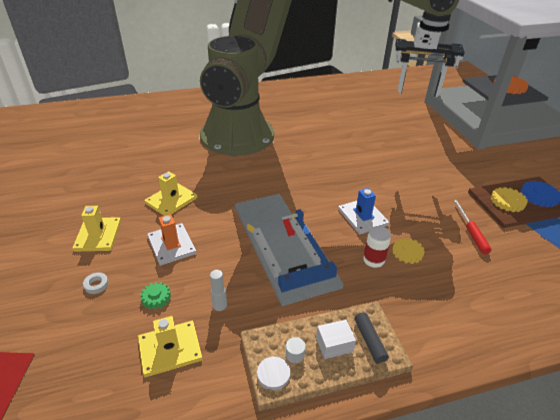

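Top view: orange-housing pallet at about (384,227). Look-alikes are the yellow pallets at (390,123), (448,254) and (381,291), and the blue spare at (202,221). Only (384,227) has an orange housing on an aluminium plate. The dock runs from (297,268) to (280,142), with its red catch at (279,211). I'll confirm in a crop and measure.

```bash
cat > h.py <<'E'
import numpy as np, cv2
from station import ctrl
def ray(c,uv,z):
    T=c["camera_from_world"];R=T[:3,:3];o=-R.T@T[:3,3]
    d=R.T@np.linalg.inv(c["intrinsics"])@np.array([uv[0],uv[1],1.])
    return o+d*(z-o[2])/d[2]
def proj(c,p):
    q=c["camera_from_world"]@np.append(p,1);q=c["intrinsics"]@q[:3];return q[:2]/q[2]
def blobs(m,amin=20):
    cs,_=cv2.findContours(m.astype(np.uint8),cv2.RETR_EXTERNAL,cv2.CHAIN_APPROX_NONE)
    return [k for k in cs if cv2.contourArea(k)>amin]
def hsv(c): return cv2.cvtColor(c["color"],cv2.COLOR_RGB2HSV).astype(int)
def rect_w(c,k,z):
    w=np.array([ray(c,p[0],z)[:2] for p in k],np.float32)*1000
    return cv2.minAreaRect(w)
E
python3 - <<'E'
from h import *
c=ctrl.camera("top");H=hsv(c);h,s,v=H[...,0],H[...,1],H[...,2]
low=(s<70)&(v>60)
low[:130]=0;low[280:]=0
low=cv2.morphologyEx(low.astype(np.uint8),cv2.MORPH_OPEN,np.ones((3,3)))
for k in blobs(low,200):
    x,y,w,hh=cv2.boundingRect(k);print((x,y,w,hh),rect_w(c,k,.012),rect_w(c,k,.015))
o=(h<14)&(s>170)&(v>120)
for k in blobs(o,15):
    r=rect_w(c,k,.07);print("or",cv2.boundingRect(k),r)
cv2.imwrite("pics/crop.png",cv2.resize(c["color"][130:280,240:440,::-1],None,fx=4,fy=4,interpolation=cv2.INTER_CUBIC))
print(proj(c,[.5,-.2,0]))
E
```

```text
(363, 204, 40, 45) ((478.92169189453125, -258.94317626953125), (111.56078338623047, 93.18746948242188), 11.458919525146484) ((478.66046142578125, -258.2893371582031), (111.31344604492188, 92.98085021972656), 11.458908081054688)
(184, 199, 38, 44) ((498.22772216796875, 240.0336151123047), (111.9555892944336, 91.99994659423828), 8.897502899169922) ((497.9237060546875, 239.5812225341797), (111.7073974609375, 91.79598999023438), 8.89753246307373)
(434, 185, 19, 19) ((565.9271240234375, -430.2463684082031), (50.075008392333984, 51.46658706665039), 87.03739166259766) ((565.4730834960938, -429.2127990722656), (49.964046478271484, 51.352542877197266), 87.03750610351562)
(263, 152, 56, 117) ((526.765380859375, -2.6615142822265625), (316.6241760253906, 129.75311279296875), 5.176932334899902) ((526.398193359375, -2.57586669921875), (315.92218017578125, 129.46548461914062), 5.176932334899902)
(204, 152, 19, 20) ((664.9344482421875, 211.29612731933594), (54.91132354736328, 50.73199462890625), 0.27062538266181946) ((664.2608032226562, 210.9074249267578), (54.78956604003906, 50.61949920654297), 0.2
[... 3255 characters left out ...]
52053833008, 26.541507720947266), 69.01876068115234)
or (460, 100, 9, 12) ((799.7264404296875, -483.47064208984375), (18.37016487121582, 31.191505432128906), 64.62342071533203)
or (415, 67, 17, 17) ((887.0271606445312, -371.4275207519531), (40.706642150878906, 48.04518127441406), 13.881126403808594)
or (470, 66, 63, 91) ((782.0946044921875, -583.8279418945312), (150.1296844482422, 259.10345458984375), 79.60592651367188)
or (391, 60, 18, 15) ((910.9454345703125, -309.77850341796875), (30.754104614257812, 48.611289978027344), 48.53574752807617)
or (426, 51, 38, 16) ((936.2946166992188, -434.45538330078125), (101.89810180664062, 43.57758331298828), 89.38568878173828)
[360.34505951 218.81160684]
```

View pics/crop.png

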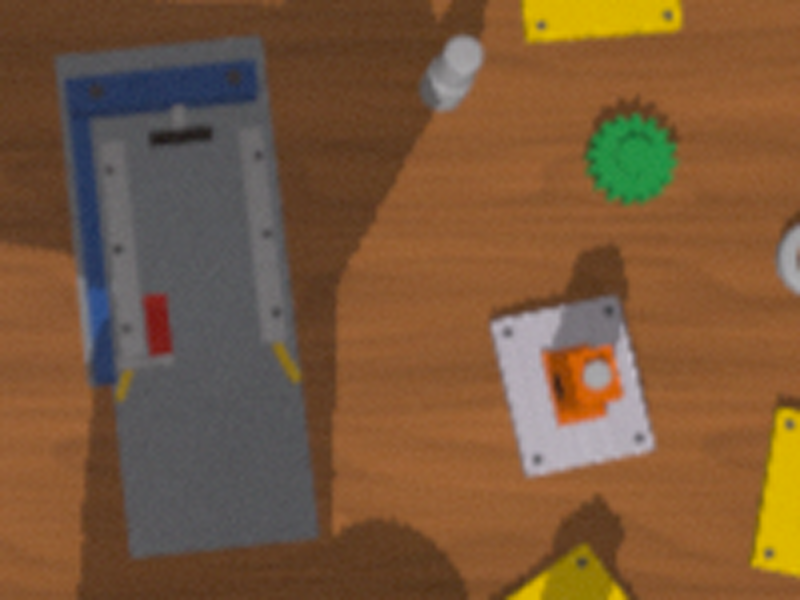

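The crop confirms it: an orange housing at (585,382) on an aluminium plate. The catch is at crop (157,325), and the buffer (180,136) is at the far end. I'll go above the pallet with the fingers set to close along its x.

```bash
python3 -m pendant '[[[1.18,-3.76,0],-0.0457],[[1.18,-3.76,0],-0.0457],[[1.18,-3.76,0],-0.0457],[[1.18,-3.76,0],-0.0457],[[1.18,-3.76,0],-0.0457],[[1.18,-3.76,0],-0.0457],[[1.18,-3.76,0],-0.0457],[[1.18,-3.76,0],-0.0457],[[1.18,-3.76,0],-0.0457],[[1.18,-3.76,0],-0.0457],[[1.18,-3.76,0],-0.0457],[[1.18,-3.76,0],-0.0457],[[1.18,-3.76,0],-0.0457],[[1.18,-3.76,0],-0.0457],[[1.18,-3.76,0],-0.0457],[[1.18,-3.76,0],-0.0457],[[1.18,-3.76,0],-0.0457],[[1.18,-3.76,0],-0.0457],[[1.18,-3.76,0],-0.0457],[[1.18,-3.76,0],-0.0457]]' 1 20
python3 -m pendant '[[[0,0,0],0],[[0,0,0],0]]'
python3 - <<'E'
from h import *
c=ctrl.camera("wrist");cv2.imwrite("pics/w1.png",c["color"][:,:,::-1])
t=ctrl.camera("top")
# dock corners
for p in [(130,557),(317,537),(57,60),(262,38)]:
    print(ray(t,(p[0]/4+240-.375,p[1]/4+130-.375),.015))
H=hsv(c);h,s,v=H[...,0],H[...,1],H[...,2]
o=(h<14)&(s>170)&(v>120)
for k in blobs(o,300):print("or",cv2.boundingRect(k),rect_w(c,k,.082),rect_w(c,k,.016))
low=(s<60)&(v>100)
low=cv2.morphologyEx(low.astype(np.uint8),cv2.MORPH_OPEN,np.ones((3,3)))
for k in blobs(low,1000):print("pl",cv2.boundingRect(k),rect_w(c,k,.012))
print(c["camera_from_world"], ctrl.get_obs()["qpos"])
E
```

```text
time_s: 1.82
ee_pos: [0.4791, -0.2607, 0.2052]
eef_rot: [-3.141, -0.0, 1.767]
force: [0.7, 0.9, 0.3]
grip_width: 0.0937
grip_force: 0.0
time_s: 1.98
ee_pos: [0.4788, -0.2599, 0.2044]
eef_rot: [-3.14, -0.001, 1.768]
force: [1.1, 0.8, 0.4]
grip_width: 0.0938
grip_force: 0.0
[0.36363247 0.04744425 0.015     ]
[ 0.37597488 -0.08029335  0.015     ]
[0.7115632  0.09590798 0.015     ]
[ 0.72601295 -0.04886173  0.015     ]
pl (426, 370, 42, 44) ((731.1436157226562, -476.0029602050781), (52.01816177368164, 65.22171783447266), 11.301244735717773)
pl (98, 370, 42, 50) ((330.9158020019531, -560.8173217773438), (52.63346481323242, 74.75410461425781), 11.297073364257812)
pl (373, 242, 96, 89) ((653.5570068359375, -352.41070556640625), (43.55375671386719, 164.68881225585938), 53.83518600463867)
pl (97, 242, 96, 89) ((353.6589660644531, -411.5400085449219), (164.56338500976562, 43.98836898803711), 59.613304138183594)
pl (228, 144, 106, 84) ((477.2520751953125, -257.39111328125), (110.7743911743164, 90.59097290039062), 11.279585838317871)
pl (476, 135, 84, 42) ((716.663818359375, -174.02903747558594), (95.3976821899414, 34.93357849121094), 3.302187919616699)
[[ 9.80690147e-01  1.95567551e-01 -4.10286168e-04 -4.19280776e-01]
 [ 1.89146115e-01 -9.47951930e-01  2.56146219e-01 -3.62150064e-01]
 [ 4.97049573e-02 -2.51277677e-01 -9.66637960e-01  3.01885835e-01]
 [ 0.00000000e+00  0.00000000e+00  0.00000000e+00  1.00000000e+00]] [-5.61625843e-01  2.87042346e-01  1.53822415e+00  1.07295317e-04
  1.31710773e+00 -7.61297373e-01]
```

View pics/w1.png

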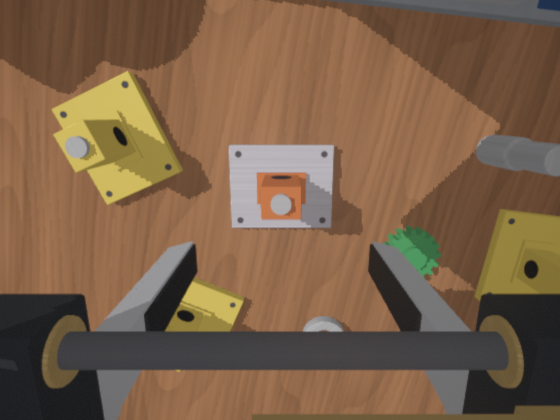

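Wrist view: orange housing centred at about (281,195), pads left and right, so they close along pallet x. Its hole (281,177) is on another face. I'll descend and grip.

```bash
python3 -m pendant '[[[-0.15,0.25,-3],0],[[0,0,-3],0],[[0,0,-3],0],[[0,0,-3],0],[[0,0,-2],0],[[0,0,-1.5],0],[[0,0,-0.6],0],[[0,0,0],0]]' 1 25
python3 -m pendant '[[[0,0,0],0],[[0,0,0],0],[[0,0,0],0],[[0,0,0],0],[[0,0,0],0],[[0,0,0],0],[[0,0,0],0],[[0,0,0],0],[[0,0,0],0],[[0,0,0],0]]' 0 25
```

```text
time_s: 2.75
ee_pos: [0.4772, -0.255, 0.0438]
eef_rot: [-3.14, -0.001, 1.771]
force: [-0.2, -0.3, 0.9]
grip_width: 0.094
grip_force: 0.0
time_s: 3.58
ee_pos: [0.4774, -0.2562, 0.0444]
eef_rot: [-3.141, -0.0, 1.77]
force: [-2.3, -0.6, 0.8]
grip_width: 0.0356
grip_force: 25.0
```

```bash
python3 -m pendant '[[[0,0,0.5],0],[[0,0,1.5],0],[[0,0,2.5],0],[[0,0,2.5],0],[[0,0,2],0],[[-0.5,1,1],0],[[-0.8,2,0],-0.02],[[-0.8,2.5,0],-0.02],[[-0.8,2.5,0],-0.02],[[-0.8,2.5,0],-0.02],[[-0.5,1.5,0],-0.026],[[-0.5,0.7,0],0],[[0,0,0],0],[[0,0,0],0],[[0,0,0],0]]'
python3 - <<'E'
from h import *
c=ctrl.camera("wrist");cv2.imwrite("pics/w2.png",c["color"][:,:,::-1])
t=ctrl.camera("top");np.savez("w2.npz",**c)
H=hsv(c);h,s,v=H[...,0],H[...,1],H[...,2]
for n,m,z in(("yel",(h>18)&(h<35)&(s>140)&(v>80),.0295),("red",((h<6)|(h>174))&(s>170)&(v>60),.04)):
  for k in blobs(m,40):print(n,cv2.boundingRect(k),rect_w(c,k,z))
E
```

```text
time_s: 4.83
ee_pos: [0.4309, -0.1299, 0.1445]
eef_rot: [3.141, 0.0, 1.664]
force: [0.4, -0.5, -5.4]
grip_width: 0.0361
grip_force: 25.0
yel (130, 274, 39, 20) ((315.6209411621094, -213.4290771484375), (35.07767105102539, 19.08311653137207), 5.30111026763916)
yel (145, 232, 47, 62) ((333.90692138671875, -192.15469360351562), (5.5081377029418945, 67.96009826660156), 35.026268005371094)
red (396, 0, 53, 29) ((518.804931640625, 26.432289123535156), (37.76097106933594, 16.857114791870117), 1.8830344676971436)
```

View pics/w2.png

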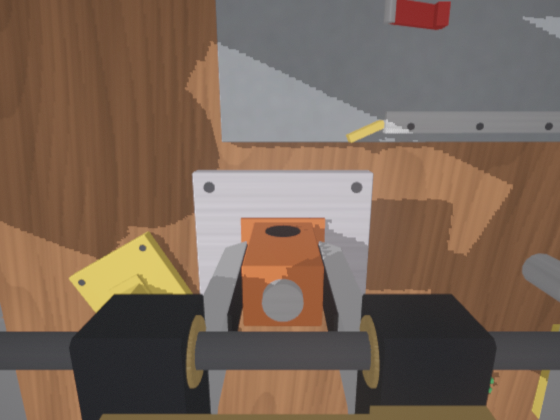

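The pallet hangs level in the grip, parallel to the dock. The dock's right edge runs at row 142, its front-right corner is at (221,142), the right rail begins at (386,112), and the catch is at (420,12). I'll turn those into dock coordinates.

Run:
```python
from h import *
c=dict(np.load("w2.npz"));g=cv2.cvtColor(c["color"],cv2.COLOR_RGB2GRAY).astype(float)
# strongest vertical gradient near rows for several columns
def edge(cols,r0,r1):
    out=[]
    for x in cols:
        d=np.diff(cv2.GaussianBlur(g,(5,5),1)[:,x])[r0:r1];out.append((x,r0+np.argmax(abs(d))+.5))
    return np.array(out)
for n,cols,r0,r1,z in(("bed edge",range(235,330,8),135,150,.015),("lip inner",range(395,550,8),104,118,.0345)):
    e=edge(cols,r0,r1);w=np.array([ray(c,p,z)[:2] for p in e])
    f=np.polyfit(w[:,0],w[:,1],1);r=w[:,1]-np.polyval(f,w[:,0]);print(n,"yaw",np.arctan(f[0]),"y at .5",np.polyval(f,.5),"rms",r.std(),e[0],e[-1])
print("corner",ray(c,(221,142),.015),"rail start",ray(c,(386,112),.0345))
print("plate corners dz?",ray(c,(194,172),.1+.012),ray(c,(371,172),.112))
print("catch px corners",ray(c,(393,25),.042),ray(c,(440,28),.03),ray(c,(449,5),.03))
o=ctrl.get_obs();print(o["ee_pos"],o["eef_rot"])
```

```text
bed edge yaw 0.09299059340735774 y at .5 -0.06854963576556317 rms 1.512296865354102e-17 [235.  141.5] [323.  141.5]
lip inner yaw 0.09432897963985776 y at .5 -0.04372045992908842 rms 0.00022521676082696567 [395.  111.5] [547.  110.5]
corner [ 0.37369706 -0.08075549  0.015     ] rail start [ 0.50595551 -0.04353209  0.0345    ]
plate corners dz? [ 0.37408056 -0.09184503  0.112     ] [ 0.48092207 -0.08189031  0.112     ]
catch px corners [0.49864208 0.01697363 0.042     ] [0.53775097 0.02128098 0.03      ] [0.54120979 0.03734091 0.03      ]
[ 0.43077069 -0.12991235  0.14434059] [-3.14145461e+00  3.81194325e-05  1.66321326e+00]
```

```bash
python3 -m pendant '[[[-0.2,1,0],0],[[-0.26,2,0],0],[[-0.2,2.5,0],0],[[-0.2,2.5,0],0],[[-0.2,2.2,0],0],[[0,1.3,0],0],[[0,0.5,-1],0],[[0,0,-2],0],[[0,0,-2],0],[[0,0,-1.5],0],[[0,0,-0.8],0],[[0,0,-0.3],0],[[0,0,0],0],[[0,0,0],0]]'
```

```text
time_s: 6.1
ee_pos: [0.4204, -0.0093, 0.0689]
eef_rot: [3.141, 0.0, 1.664]
force: [0.1, 0.4, -4.9]
grip_width: 0.0355
grip_force: 25.0
```

Run:
```python
from h import *
print(ctrl.get_obs()["ee_pos"],ctrl.get_obs()["force"])
c=ctrl.camera("wrist");cv2.imwrite("pics/w3.png",c["color"][:,:,::-1]);np.savez("w3.npz",**c)
```

```text
[ 0.42035954 -0.00931688  0.06893874] [ 0.09655204  0.35829342 -4.86110249]
```

View pics/w3.png

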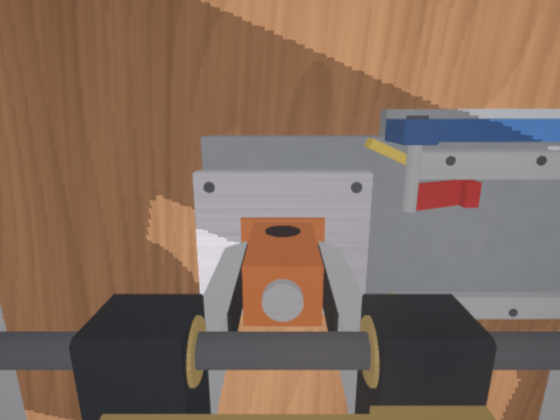

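Pallet centred over the apron: its front edge at column 371 is level with the guide tip (367,143), and the rails' lips are at rows 178 and 295. I'll lower it gently.

```bash
python3 -m pendant '[[[0,0,-0.4],0],[[0,0,-0.3],0],[[0,0,-0.15],0],[[0,0,0],0],[[0,0,0],0]]'; python3 -m pendant '[[[0,0,-0.1],0],[[0,0,0],0],[[0,0,0],0]]'
```

```text
time_s: 6.57
ee_pos: [0.42, -0.0091, 0.0599]
eef_rot: [-3.142, -0.0, 1.664]
force: [-0.0, -0.1, -4.8]
grip_width: 0.0357
grip_force: 25.0
time_s: 6.82
ee_pos: [0.4202, -0.0092, 0.0594]
eef_rot: [3.141, 0.0, 1.664]
force: [-1.9, 0.8, 5.2]
grip_width: 0.0357
grip_force: 25.0
```

```bash
python3 -m pendant '[[[0,-0.05,0.04],0],[[0.3,0.03,0],0],[[0.4,0.04,0],0],[[0.4,0.04,0],0],[[0.4,0.04,0],0],[[0.4,0.03,0],0],[[0.3,0.03,0],0],[[0,0,0],0]]'; python3 -m pendant '[[[0.3,0.03,0],0],[[0.3,0.03,0],0],[[0.3,0.03,0],0],[[0.3,0.03,0],0],[[0.3,0.03,0],0],[[0,0,0],0]]'
```

```text
time_s: 7.48
ee_pos: [0.4429, -0.0075, 0.0594]
eef_rot: [3.141, 0.0, 1.664]
force: [2.2, 0.3, 2.1]
grip_width: 0.0355
grip_force: 25.0
time_s: 7.98
ee_pos: [0.4577, -0.006, 0.0594]
eef_rot: [3.141, 0.0, 1.664]
force: [1.9, 0.8, 2.8]
grip_width: 0.0358
grip_force: 25.0
```

```bash
python3 -m pendant '[[[0.3,0.03,0.02],0],[[0.3,0.03,0],0],[[0.3,0.03,0],0],[[0.3,0.03,0],0],[[0,0,0],0]]'; python3 -m pendant '[[[0.3,0.03,0],0],[[0.3,0.03,0],0],[[0.3,0.03,0],0],[[0.3,0.03,0],0],[[0,0,0],0]]'; python3 -m pendant '[[[0.3,0.03,0],0],[[0.3,0.03,0],0],[[0.3,0.03,0],0],[[0.3,0.03,0],0],[[0,0,0],0]]'
python3 - <<'E'
from h import *
c=ctrl.camera("wrist");cv2.imwrite("pics/w4.png",c["color"][:,:,::-1]);np.savez("w4.npz",**c)
E
```

```text
time_s: 8.4
ee_pos: [0.4696, -0.0048, 0.0594]
eef_rot: [3.141, 0.0, 1.664]
force: [1.3, -0.8, -2.3]
grip_width: 0.0361
grip_force: 25.0
time_s: 8.82
ee_pos: [0.4816, -0.0036, 0.0594]
eef_rot: [3.141, 0.0, 1.664]
force: [1.5, -0.3, -2.7]
grip_width: 0.0359
grip_force: 25.0
time_s: 9.23
ee_pos: [0.4936, -0.0024, 0.0595]
eef_rot: [3.141, 0.0, 1.664]
force: [2.3, 0.2, -6.0]
grip_width: 0.0359
grip_force: 25.0
```

View pics/w4.png

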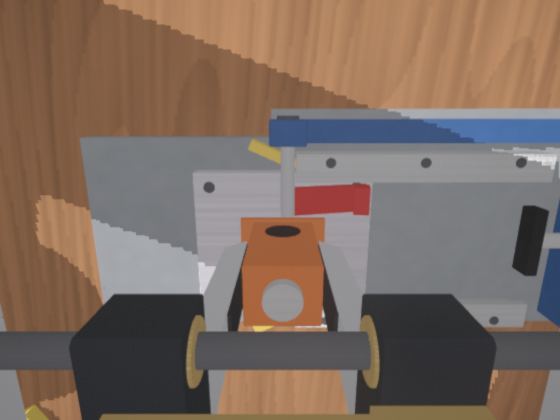

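The front edge (column 369) is at the catch nose and inside the rails. The buffer face is at about (518,210). Now I'll estimate the distance left.

```bash
python3 - <<'E'
from h import *
c=dict(np.load("w4.npz"));O=np.array([.5021,-.0036]);R=np.array([[.99563,.0934],[-.0934,.99563]])
d=lambda uv,z:(R@(ray(c,uv,z)[:2]-O)*1000).round(1)
print("plate front",d((370,200),.027),"shaft",d((287,190),.042))
for z in(.019,.027,.033):print(z,d((517,268),z),d((523,207),z))
o=ctrl.get_obs()["ee_pos"];print("tcp dock",R@(o[:2]-O))
E
python3 -m pendant '[[[0.3,0.03,-0.01],0],[[0.3,0.03,0],0],[[0.3,0.03,0],0],[[0.3,0.03,0],0],[[0,0,0],0]]'; python3 -m pendant '[[[0.4,0.04,0],0],[[0.4,0.04,0],0],[[0.4,0.03,0],0],[[0.4,0.04,0],0],[[0.4,0.04,0],0],[[0,0,0],0]]'
```

```text
plate front [46.4 27.7] shaft [-5.2 37.2]
0.019 [151.1 -21.6] [147.7  21.1]
0.027 [145.3 -18. ] [142.   23.2]
0.033 [141.  -15.2] [137.8  24.7]
tcp dock [-0.0087071   0.00198899]
time_s: 9.7
ee_pos: [0.5056, -0.0012, 0.0595]
eef_rot: [3.141, 0.0, 1.664]
force: [-0.5, -0.2, -5.1]
grip_width: 0.036
grip_force: 25.0
time_s: 10.2
ee_pos: [0.5258, 0.0007, 0.0594]
eef_rot: [3.141, 0.0, 1.664]
force: [1.6, 0.9, -2.1]
grip_width: 0.0358
grip_force: 25.0
```

Shaft at dock x ≈ -5, so the nose is at about 41, home at about 96, and buffer touch at about 92. The pallet is now at about 24. I'll go on to about 80.

```bash
python3 -m pendant '[[[0.4,0.04,0],0],[[0.4,0.04,0],0],[[0.4,0.03,0],0],[[0.4,0.04,0],0],[[0.4,0.04,0],0],[[0.4,0.04,0],0],[[0,0,0],0]]'; python3 -m pendant '[[[0.4,0.04,0],0],[[0.4,0.04,0],0],[[0.4,0.03,0],0],[[0.4,0.04,0],0],[[0.4,0.04,0],0],[[0.4,0.04,0],0],[[0.4,0.03,0],0],[[0.2,0.02,0],0],[[0,0,0],0],[[0,0,0],0]]'
python3 - <<'E'
from h import *
c=ctrl.camera("wrist");cv2.imwrite("pics/w5.png",c["color"][:,:,::-1]);np.savez("w5.npz",**c)
O=np.array([.5021,-.0036]);R=np.array([[.99563,.0934],[-.0934,.99563]])
print(R@(ctrl.get_obs()["ee_pos"][:2]-O)*1000)
E
```

```text
time_s: 10.78
ee_pos: [0.5498, 0.003, 0.0595]
eef_rot: [3.141, 0.0, 1.664]
force: [2.4, -0.1, -2.0]
grip_width: 0.036
grip_force: 25.0
time_s: 11.62
ee_pos: [0.5793, 0.0058, 0.0595]
eef_rot: [3.141, 0.0, 1.664]
force: [0.8, 0.3, -3.9]
grip_width: 0.0359
grip_force: 25.0
[77.5477563   2.12759588]
```

View pics/w5.png

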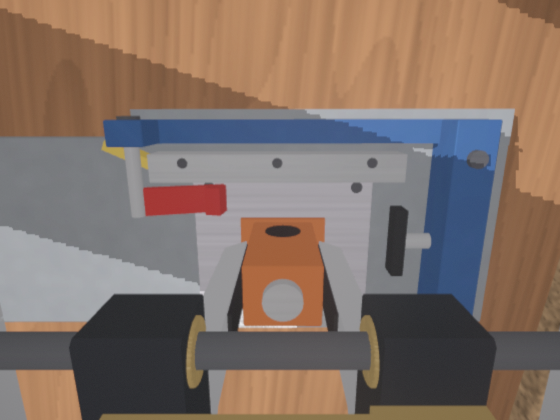

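Catch nose at (226,200) rides on the plate, whose rear edge is at column 195: about 19 mm to go. The buffer face (388,240) is about 12 mm ahead of the front edge (370). I'll go on slowly, watching the force and the red nose.

```bash
cat > look.py <<'E'
from h import *
O=np.array([.5021,-.0036]);R=np.array([[.99563,.0934],[-.0934,.99563]])
c=ctrl.camera("wrist");H=hsv(c);h,s,v=H[...,0],H[...,1],H[...,2]
k=max(blobs(((h<6)|(h>174))&(s>170)&(v>60),40),key=cv2.contourArea)
w=np.array([R@(ray(c,p[0],.03)[:2]-O)*1000 for p in k])
print("red dock x",w[:,0].min().round(1),w[:,0].max().round(1),"y",w[:,1].min().round(1),w[:,1].max().round(1))
o=ctrl.get_obs();print("tcp dock",(R@(o["ee_pos"][:2]-O)*1000).round(1),"F",(R@o["force"][:2]).round(1),o["force"][2].round(1))
E
python3 look.py
python3 -m pendant '[[[0.3,0.03,0],0],[[0.3,0.03,0],0],[[0.3,0.03,0],0],[[0.1,0.01,0],0],[[0,0,0],0],[[0,0,0],0]]'; python3 look.py
python3 -m pendant '[[[0.15,0.01,0],0],[[0.15,0.02,0],0],[[0,0,0],0],[[0,0,0],0]]'; python3 look.py
```

```text
red dock x -5.4 14.9 y 20.4 36.1
tcp dock [77.5  2.1] F [ 1.4 -0.8] -4.3
time_s: 12.22
ee_pos: [0.5892, 0.0068, 0.0595]
eef_rot: [3.141, 0.0, 1.664]
force: [1.5, -0.3, -4.2]
grip_width: 0.0361
grip_force: 25.0
red dock x -6.2 21.4 y 20.5 36.2
tcp dock [87.6  2.2] F [ 1.2 -0.4] -3.5
time_s: 12.6
ee_pos: [0.5922, 0.0071, 0.0595]
eef_rot: [3.141, 0.0, 1.664]
force: [-0.2, -0.4, -3.4]
grip_width: 0.036
grip_force: 25.0
red dock x -6.3 23.5 y 20.5 36.8
tcp dock [90.6  2.2] F [ 1.3 -0. ] -2.9
```

```bash
sed -i 's/(s>170)&(v>60)/(s>140)\&(v>40)/' look.py
python3 -m pendant '[[[0.1,0.01,0],0],[[0.1,0.01,0],0],[[0,0,0],0],[[0,0,0],0]]'; python3 look.py
python3 -m pendant '[[[0.1,0.01,0],0],[[0.1,0.01,0],0],[[0,0,0],0],[[0,0,0],0]]'; python3 look.py
```

```text
time_s: 12.98
ee_pos: [0.5939, 0.0072, 0.0595]
eef_rot: [-3.141, 0.0, 1.664]
force: [-2.7, -0.3, -1.4]
grip_width: 0.036
grip_force: 25.0
red dock x -7.0 43.3 y 19.3 38.0
tcp dock [92.4  2.2] F [-2.8 -0.6] -0.8
time_s: 13.37
ee_pos: [0.5957, 0.0074, 0.0595]
eef_rot: [-3.141, -0.0, 1.664]
force: [-5.1, -0.5, -0.1]
grip_width: 0.0361
grip_force: 25.0
red dock x -7.1 43.3 y 19.9 38.0
tcp dock [94.2  2.2] F [-4.8 -0.5] 0.8
```

```bash
python3 -m pendant '[[[0.1,0.01,0],0],[[0.05,0.01,0],0],[[0,0,0],0],[[0,0,0],0]]'; python3 look.py
python3 -m pendant '[[[0.05,0,0],0],[[0,0,0],0],[[0,0,0],0]]'; python3 look.py
python3 -m pendant '[[[0.05,0.01,0],0],[[0,0,0],0],[[0,0,0],0]]'; python3 look.py
```

```text
time_s: 13.75
ee_pos: [0.597, 0.0075, 0.0595]
eef_rot: [-3.14, 0.0, 1.664]
force: [-7.8, -0.9, 2.0]
grip_width: 0.0356
grip_force: 25.0
red dock x -7.2 43.3 y 19.9 38.0
tcp dock [95.5  2.2] F [-6.8 -0.5] 1.7
time_s: 14.05
ee_pos: [0.5973, 0.0076, 0.0595]
eef_rot: [-3.14, -0.0, 1.664]
force: [-9.0, -0.7, 3.0]
grip_width: 0.0357
grip_force: 25.0
red dock x -7.3 43.3 y 19.8 38.0
tcp dock [95.9  2.2] F [-7.8 -0.1] 2.7
time_s: 14.35
ee_pos: [0.5978, 0.0076, 0.0595]
eef_rot: [-3.14, 0.0, 1.664]
force: [-9.6, -1.8, 2.9]
grip_width: 0.0358
grip_force: 25.0
red dock x -7.3 43.3 y 19.9 38.0
tcp dock [96.3  2.2] F [-8.6 -1. ] 3.6
```

```bash
python3 -m pendant '[[[0.06,0.01,0.02],0],[[0,0,0],0],[[0,0,0],0]]'; python3 look.py
python3 -m pendant '[[[0.06,0,0],0],[[0,0,0],0],[[0,0,0],0]]'; python3 look.py
```

```text
time_s: 14.65
ee_pos: [0.5983, 0.0077, 0.0595]
eef_rot: [-3.139, 0.0, 1.664]
force: [-7.8, -1.0, 1.5]
grip_width: 0.0357
grip_force: 25.0
red dock x -7.2 43.2 y 19.9 38.6
tcp dock [96.8  2.2] F [-8.7 -1.5] 1.4
time_s: 14.95
ee_pos: [0.5988, 0.0077, 0.0596]
eef_rot: [-3.139, 0.0, 1.664]
force: [-9.1, -1.8, 2.6]
grip_width: 0.0358
grip_force: 25.0
red dock x -7.2 43.3 y 19.8 38.6
tcp dock [97.4  2.2] F [-9.4 -0.6] 2.6
```

```bash
python3 -m pendant '[[[0.06,0.01,0.01],0],[[0,0,0],0],[[0,0,0],0]]'; python3 look.py
```

```text
time_s: 15.25
ee_pos: [0.5993, 0.0078, 0.0596]
eef_rot: [-3.139, 0.0, 1.664]
force: [-9.5, -1.9, 1.4]
grip_width: 0.0359
grip_force: 25.0
red dock x -7.0 42.9 y 19.8 38.6
tcp dock [97.9  2.3] F [-9.4 -0.7] 2.5
```

Run:
```python
from h import *
c=ctrl.camera("wrist");np.savez("w6.npz",**c)
im=c["color"][90:290,70:430,::-1];cv2.imwrite("pics/w6.png",cv2.resize(im,None,fx=2.2,fy=2.2,interpolation=cv2.INTER_CUBIC))
```

```text
(no output)
```

View pics/w6.png

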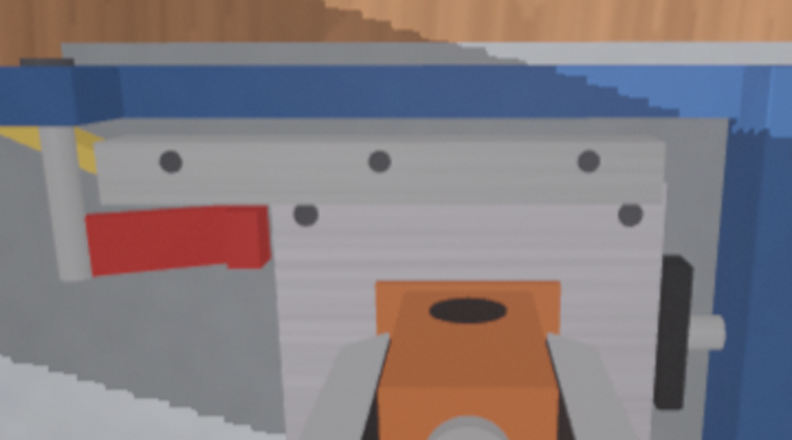

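Crop: nose end at about (268,235), just level with the plate's rear edge at about (277,235); the front edge presses the black buffer at (665,290). It is right at the drop, so I'll check numerically whether it has fallen.

```bash
python3 - <<'E'
from h import *
O=np.array([.5021,-.0036]);R=np.array([[.99563,.0934],[-.0934,.99563]])
def d(c,uv,z): return (R@(ray(c,uv,z)[:2]-O)*1000).round(1)
for f in("w3","w4","w5","w6"):
    c=dict(np.load(f+".npz"));H=hsv(c);h,s,v=H[...,0],H[...,1],H[...,2]
    k=max(blobs(((h<6)|(h>174))&(s>140)&(v>40),40),key=cv2.contourArea)[:,0]
    T=c["camera_from_world"];p=-T[:3,:3].T@T[:3,3];print(f,"cam dock",(R@(p[:2]-O)*1000).round(),p[2].round(3),k.min(0),k.max(0))
    q=k[np.argmax(k[:,0]-.6*k[:,1])];q2=k[np.argmax(k[:,0]+.6*k[:,1])]
    for z in(.02,.025,.03,.035,.04,.045):print(z,d(c,q,z),d(c,q2,z))
c=dict(np.load("w6.npz"))
print("rear edge",d(c,(196.5,200),.027),"front",d(c,(371.5,200),.027))
E
python3 look.py
```

```text
w3 cam dock [-82.  78.] 0.249 [417 181] [480 209]
0.02 [48.9 35.2] [49.2 19.5]
0.025 [46.1 36.1] [46.3 20.8]
0.03 [43.2 37. ] [43.5 22.1]
0.035 [40.4 38. ] [40.6 23.4]
0.04 [37.5 38.9] [37.7 24.6]
0.045 [34.7 39.9] [34.9 25.9]
w4 cam dock [-8. 78.] 0.239 [295 184] [369 214]
0.02 [46.4 35.2] [46.9 16.8]
0.025 [45.1 36.1] [45.6 18.2]
0.03 [43.9 37.1] [44.4 19.6]
0.035 [42.7 38.1] [43.1 21. ]
0.04 [41.4 39.1] [41.9 22.3]
0.045 [40.2 40. ] [40.6 23.7]
w5 cam dock [78. 78.] 0.239 [144 185] [225 214]
0.02 [41.4 35.4] [41.4 20.3]
0.025 [42.2 36.3] [42.2 21.6]
0.03 [43.1 37.3] [43.  22.9]
0.035 [43.9 38.3] [43.9 24.3]
0.04 [44.7 39.3] [44.7 25.6]
0.045 [45.6 40.2] [45.5 26.9]
w6 cam dock [99. 78.] 0.239 [109 184] [191 214]
0.02 [39.9 36.7] [39.5 21.7]
0.025 [41.2 37.7] [40.9 23. ]
0.03 [42.6 38.6] [42.2 24.3]
0.035 [43.9 39.6] [43.6 25.6]
0.04 [45.3 40.5] [44.9 26.9]
0.045 [46.6 41.5] [46.3 28.2]
rear edge [45.1 28. ] front [153.5  28. ]
red dock x -7.0 42.9 y 19.8 38.6
tcp dock [97.9  2.3] F [-9.2 -1.3] 1.7
```

Blob rows are unchanged from when it was riding (184–214; a drop would shift them about 4 px), so it is still on the plate, at the very edge. I'll nudge on.

```bash
sed -i 's/^print("red/print("rows",k[:,0].min(0),k[:,0].max(0));print("red/' look.py
python3 -m pendant '[[[0.05,0,0],0],[[0,0,0],0],[[0,0,0],0]]'; python3 look.py
```

```text
time_s: 15.65
ee_pos: [0.5997, 0.0078, 0.0596]
eef_rot: [-3.139, -0.0, 1.664]
force: [-10.6, -1.2, 2.3]
grip_width: 0.0361
grip_force: 25.0
rows [108 184] [191 214]
red dock x -7.0 42.9 y 19.8 38.6
tcp dock [98.3  2.2] F [-10.6  -1.2] 2.4
```

```bash
python3 -m pendant '[[[0.05,0.01,0],0],[[0,0,0],0],[[0,0,0],0]]'; python3 look.py
```

```text
time_s: 15.95
ee_pos: [0.6002, 0.0079, 0.0596]
eef_rot: [-3.139, -0.0, 1.664]
force: [-11.0, -1.4, 3.2]
grip_width: 0.0357
grip_force: 25.0
rows [108 184] [190 214]
red dock x -7.0 43.0 y 19.8 38.6
tcp dock [98.7  2.3] F [-10.2  -1.3] 3.0
```

```bash
cat >> look.py <<'E'
def buf(c):
    m=(c["color"].max(2)<50);m[:180]=0;m[285:]=0;m[:,:375]=0
    k=max(blobs(m,100),key=cv2.contourArea)
    return [[ (R@(ray(c,p,z)[:2]-O)*1000).round(1)[0] for p in (k[np.argmax(k[:,0,0]+.1*k[:,0,1]),0],k[np.argmin(k[:,0,0]-.1*k[:,0,1]),0])] for z in(.025,.035,.045)],cv2.boundingRect(k)
for f in("w5","w6"):print(f,buf(dict(np.load(f+".npz"))))
print(buf(c))
E
python3 -m pendant '[[[0.04,0,0],0],[[0,0,0],0],[[0,0,0],0]]'; python3 look.py
```

```text
time_s: 16.25
ee_pos: [0.6005, 0.0079, 0.0596]
eef_rot: [-3.138, -0.0, 1.664]
force: [-11.9, -2.0, 3.7]
grip_width: 0.036
grip_force: 25.0
rows [107 184] [190 214]
red dock x -7.1 43.0 y 19.8 38.6
tcp dock [99.1  2.3] F [-10.9  -0.2] 3.3
w5 ([[np.float64(152.2), np.float64(147.1)], [np.float64(148.8), np.float64(143.9)], [np.float64(145.3), np.float64(140.7)]], (387, 217, 9, 57))Traceback (most recent call last):
  File "look.py", line 12, in <module>
    for f in("w5","w6"):print(f,buf(dict(np.load(f+".npz"))))
                                ~~~^^^^^^^^^^^^^^^^^^^^^^^^^
  File "look.py", line 10, in buf
    k=max(blobs(m,100),key=cv2.contourArea)
ValueError: max() iterable argument is empty
```

```bash
sed -i 's/:,:375/:,:362/; s/m\[285:\]/m[278:]/' look.py; python3 look.py
```

```text
rows [107 184] [190 214]
red dock x -7.1 42.9 y 19.8 38.6
tcp dock [99.1  2.3] F [-11.5   0.7] 3.5
w5 ([[np.float64(152.2), np.float64(147.1)], [np.float64(148.8), np.float64(143.9)], [np.float64(145.3), np.float64(140.7)]], (387, 217, 9, 57))Traceback (most recent call last):
  File "look.py", line 12, in <module>
    for f in("w5","w6"):print(f,buf(dict(np.load(f+".npz"))))
                                ~~~^^^^^^^^^^^^^^^^^^^^^^^^^
  File "look.py", line 10, in buf
    k=max(blobs(m,100),key=cv2.contourArea)
ValueError: max() iterable argument is empty
```

```bash
sed -i 's/max(2)<50/max(2)<70/' look.py; python3 look.py
```

```text
rows [107 184] [190 214]
red dock x -7.1 43.0 y 19.8 38.6
tcp dock [99.1  2.2] F [-11.3  -1.1] 2.9
w5 ([[np.float64(157.1), np.float64(146.5)], [np.float64(153.4), np.float64(143.3)], [np.float64(149.7), np.float64(140.1)]], (386, 206, 22, 70))
w6 ([[np.float64(162.5), np.float64(154.2)], [np.float64(159.5), np.float64(151.6)], [np.float64(156.5), np.float64(149.0)]], (367, 207, 18, 69))
([[np.float64(163.4), np.float64(155.4)], [np.float64(160.4), np.float64(152.8)], [np.float64(157.5), np.float64(150.2)]], (367, 207, 18, 69))
```

Buffer travel is about 6.6 mm by sight, so the drop is imminent.

```bash
python3 -m pendant '[[[0.04,0.01,0.01],0],[[0,0,0],0],[[0,0,0],0]]'; python3 look.py | grep -v w[56]
```

```text
time_s: 16.65
ee_pos: [0.6008, 0.0079, 0.0596]
eef_rot: [-3.138, -0.0, 1.664]
force: [-11.7, -2.3, 3.4]
grip_width: 0.0361
grip_force: 25.0
rows [107 184] [189 214]
red dock x -7.1 43.0 y 19.8 38.6
tcp dock [99.4  2.3] F [-11.9  -1.5] 2.8
([[np.float64(163.7), np.float64(155.7)], [np.float64(160.8), np.float64(153.1)], [np.float64(157.8), np.float64(150.6)]], (367, 207, 18, 69))
```

```bash
python3 -m pendant '[[[0.04,0,0],0],[[0,0,0],0],[[0,0,0],0]]'; python3 look.py | grep -v w[56]
```

```text
time_s: 16.95
ee_pos: [0.6012, 0.008, 0.0596]
eef_rot: [-3.138, -0.0, 1.664]
force: [-12.4, -2.5, 2.3]
grip_width: 0.0361
grip_force: 25.0
rows [106 184] [189 214]
red dock x -7.1 43.0 y 19.8 38.6
tcp dock [99.7  2.3] F [-12.2  -0.1] 3.7
([[np.float64(164.1), np.float64(156.0)], [np.float64(161.1), np.float64(153.5)], [np.float64(158.2), np.float64(150.9)]], (367, 207, 18, 69))
```

The nose corners have shifted against the riding view (y 37.3→38.6, x 43.1→42.6), and the force fell at TCP 96.8. So the catch may already have dropped. I'll stop pushing and test by feel: back off gently and see whether the catch holds the plate.

```bash
python3 -m pendant '[[[-0.1,-0.01,0],0],[[-0.1,-0.01,0],0],[[0,0,0],0],[[0,0,0],0]]'; python3 look.py | grep -v w[56]
python3 -m pendant '[[[-0.1,-0.01,0],0],[[-0.05,0,0],0],[[0,0,0],0],[[0,0,0],0]]'; python3 look.py | grep -v w[56]
```

```text
time_s: 17.33
ee_pos: [0.5996, 0.0078, 0.0596]
eef_rot: [-3.139, -0.0, 1.664]
force: [-7.2, -1.6, 0.7]
grip_width: 0.0358
grip_force: 25.0
rows [109 184] [191 214]
red dock x -7.0 42.9 y 19.9 38.6
tcp dock [98.1  2.2] F [-8.1 -0.9] 0.6
([[np.float64(162.7), np.float64(154.5)], [np.float64(159.7), np.float64(151.9)], [np.float64(156.7), np.float64(149.3)]], (367, 207, 18, 69))
time_s: 17.72
ee_pos: [0.5982, 0.0077, 0.0595]
eef_rot: [-3.14, -0.0, 1.664]
force: [-6.4, -1.4, -1.6]
grip_width: 0.036
grip_force: 25.0
rows [111 184] [192 214]
red dock x -6.9 42.5 y 19.9 38.7
tcp dock [96.8  2.3] F [-6.8 -1.3] -0.4
([[np.float64(161.4), np.float64(153.1)], [np.float64(158.4), np.float64(150.5)], [np.float64(155.4), np.float64(147.9)]], (367, 207, 18, 69))
```

```bash
python3 -m pendant '[[[-0.1,-0.01,0],0],[[0,0,0],0],[[0,0,0],0]]'; python3 look.py | grep -v w[56]
python3 -m pendant '[[[-0.1,-0.01,0],0],[[0,0,0],0],[[0,0,0],0]]'; python3 look.py | grep -v w[56]
```

```text
time_s: 18.02
ee_pos: [0.5974, 0.0076, 0.0595]
eef_rot: [-3.14, -0.0, 1.664]
force: [-5.8, -0.8, -1.6]
grip_width: 0.0364
grip_force: 25.0
rows [112 184] [193 214]
red dock x -6.9 41.7 y 19.9 38.7
tcp dock [95.9  2.3] F [-5.9 -1.6] -1.8
([[np.float64(160.5), np.float64(152.3)], [np.float64(157.6), np.float64(149.7)], [np.float64(154.6), np.float64(147.1)]], (367, 207, 17, 69))
time_s: 18.32
ee_pos: [0.5972, 0.0076, 0.0597]
eef_rot: [3.141, 0.0, 1.664]
force: [1.9, -0.7, -7.2]
grip_width: 0.0359
grip_force: 25.0
rows [113 184] [193 214]
red dock x -6.8 41.6 y 20.0 38.7
tcp dock [95.7  2.3] F [ 0.7 -0.9] -7.4
([[np.float64(160.3), np.float64(153.0)], [np.float64(157.3), np.float64(150.3)], [np.float64(154.3), np.float64(147.7)]], (368, 206, 17, 70))
```

The catch holds: the TCP stopped at 95.7 and the force jumped from -5.9 to about +1. Now let go.

```bash
python3 -m pendant '[[[0.03,0,-0.02],0],[[0,0,0],0]]'
python3 -m pendant '[[[0,0,0],0],[[0,0,0],0],[[0,0,0],0],[[0,0,0],0],[[0,0,0],0],[[0,0,0],0],[[0,0,0],0],[[0,0,0],0]]' 1
python3 -m pendant '[[[0,0,0.5],0],[[0,0,1.5],0],[[0,0,2.5],0],[[0,0,3],0],[[0,0,3],0],[[0,0,3],0],[[0,0,1.5],0],[[0,0,0],0],[[0,0,0],0]]'
python3 - <<'E'
from h import *
c=ctrl.camera("wrist");s=ctrl.camera("scene")
a=cv2.resize(s["color"][180:310,220:370],(460,400),interpolation=cv2.INTER_CUBIC);b=cv2.resize(c["color"][:300,100:400],(340,340));b=cv2.copyMakeBorder(b,0,60,0,0,0)
cv2.imwrite("pics/end.png",np.hstack([a,b])[:,:,::-1])
E
```

```text
time_s: 18.53
ee_pos: [0.5973, 0.0076, 0.0596]
eef_rot: [-3.141, 0.0, 1.664]
force: [-1.4, -0.2, -5.3]
grip_width: 0.036
grip_force: 25.0
time_s: 19.2
ee_pos: [0.5973, 0.0077, 0.0597]
eef_rot: [3.142, 0.0, 1.664]
force: [0.3, -0.6, -0.0]
grip_width: 0.0857
grip_force: 0.0
time_s: 19.95
ee_pos: [0.5973, 0.0077, 0.2099]
eef_rot: [3.141, 0.0, 1.664]
force: [-1.6, -0.2, -0.4]
grip_width: 0.0939
grip_force: 0.0
```

View pics/end.png

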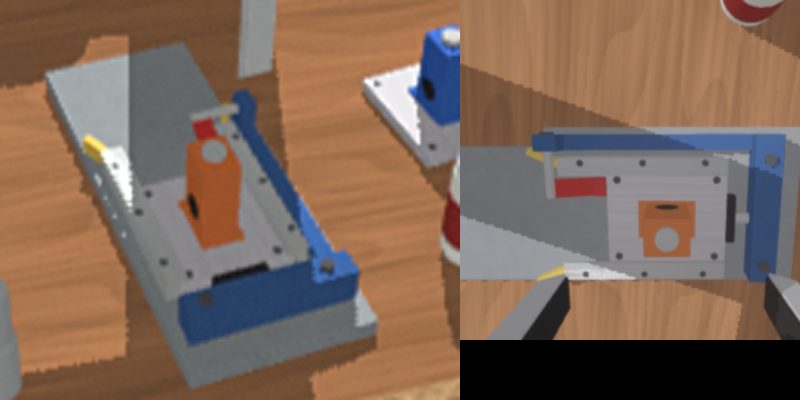

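The pallet sits flat between the rails. The catch nose at (606,187) is against its rear edge, and the buffer at (730,218) is against its front. The gripper is clear and nothing else has been disturbed.

```bash
python3 -c "
from station import ctrl
print(ctrl.hand_in())"
```

```text
the job is handed in; nothing more can be done
None
```

The orange-housing pallet is locked in the dock between catch and buffer, the gripper is open and clear, and the job is handed in; I noticed the catch drop late and pushed about 3 mm further than needed (peak push about 13 N including friction, buffer travel estimated at 7.5 to 8.5 mm, under the 10 mm limit).

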